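# Teapot off its warmer, lid on

## Robot

A 7-joint arm with a two-finger parallel gripper is mounted at the origin on a cart in front of the work surface, level with it; the furniture and walls round the work are solid. World frame = base frame: x ahead of the robot, y to its left, z up, the work surface at z = 0. Lengths are in mm, angles in rad, forces in N, time in s.
With the tool pointing down it reaches from about 400 to 900 mm from the base axis. Payload 5.6 kg.
Tool frame: the origin (TCP) lies at the very end of the fingers, on their centre line; the grasp point (between the pads) lies 19 mm behind it; z points along the fingers, y is the line along which they close (so a half turn about z gives the same grasp; the last joint's range is limited). The gripper opens to 92 mm and grips with 3 to 60 N. Pads are 20 mm wide; open, the fingers measure 128 mm over their backs; the gripper's body (75 mm by 189 mm) begins 69 mm behind the grasp point.
Start: joints at [1.193, 0.468, -0.012, 1.603, 0.006, 1.071, -0.056], TCP at [213.536, -613.931, 214.592] pointing down, gripper open.
Joint ranges: [-2.53, 2.53], [-0.31, 2.02], [-1.57, 1.55], [0.28, 2.44], [-1.29, 4.43], [0.15, 1.84], [-2.92, 2.92]. Speed limits (rad/s): [2.57, 2.57, 3.14, 3.14, 3.14, 3.14, 3.14].

## Interface

Orientations are given as [roll, pitch, yaw] about the fixed x, y, z axes, in that order (R = Rz(yaw) Ry(pitch) Rx(roll)).
In Python, from cell import bot gives the robot as it stands.
- The arm moves only by the tool step_arm, never from a script. Its argument "increments" is text: rows parted by semicolons, each of 5 numbers parted by spaces: the finger opening in mm, from 0 to 91.9, then the shift along the tool's x, y, z in mm, then the turn about the tool's z in units of 5 degrees (1.0 is 5 degrees). A call has 1 to 20 rows; each row shifts and turns the commanded pose from where the row before left it, along the tool's axes as they then stand; what a row does not reach is not made up. A row lasts 1/10 s, in which the tool goes at most 50 mm and 8.59 degrees, less where a joint would pass 70% of its speed; a pose out of reach is approached as far as the arm can. A call is refused whole if a number of a shift passes 50 or a number of a turn 1, either way. A call with a gripper value outside its range is refused whole. The fingers move at their own pace and stop on an object; "squeeze" is the grip in N (left out, the last holds). Time passes only in rows, so rows that do not move let the fingers close. It gives the time, the measured TCP pose, the force, the opening and the grip force at its end, in the units of the state.
- bot.get_obs(): the state, without advancing time (a new reading comes with each control period).
- bot.camera(name): name is "scene" or "top"; returns a dict with "img" (384x512x3 uint8, red, green, blue), "z_map" (384x512 float32, mm along the optical axis (not along the pixel's ray), 0 where there is no reading), "mtx" (3x3 intrinsics, pixels), "world_to_cam" (4x4, takes a point from world to camera coordinates). Camera axes: x right, y up, looking along -z (the intrinsics and any distortion apply to the point x, -y, -z); pixel columns grow to the right and rows downward; lengths in mm; the calibration is good to about 2 mm. A picture is of the moment at which its call begins.
- bot.sign_off(): hands the job in; it is judged then, once.
The state is a dict: "time_s": time; "qpos": joint angles; "qvel": joint speeds; "joint_torque": joint torques, N m; "position": TCP position; "tool_rot": TCP orientation; "ft_force": force on the tool from outside, world axes, zero at the start; "ft_torque": the same for the moment, N m; "grip_width": finger opening in mm; "finger_force": force on a finger pad.
Only numpy, scipy, OpenCV 4.12 (cv2) and the standard library are available. Lean on these libraries where they do the work, as an engineer would, in place of code of your own. Each camera call takes 0.05 s, during which the arm holds its last target. There are 200 camera calls.

## Task

Lift the cobalt blue teapot by its black handle off the tea warmer and set it down squarely on the slate coaster, keeping it upright and not dropping it. Close it with its own lid, the blue one, before or after you move it, and set that down without dropping it too; leave the cream lid, the sugar bowl and the other things where they are.

Things in the scene. Friction and masses are not known exactly. Their poses are not given: they have to be found in the camera images.
- warmer_top (a point): Centre of the upper face of the tea warmer's plate, 64 mm above the worktop. The warmer is fixed: a round wooden foot 124 mm across, steel straps round an unlit blueight, and a dark steel plate whose 8 mm high rim (107 mm inside, 118 mm outside) surrounds the teapot's foot. z up.
- coaster_top (a point): Centre of the upper face of the square black slate coaster (96 x 96 mm, 7 mm thick, fixed flat on the worktop). z up, x and y along its edges.
- teapot_center (a point): Dark blue enamelled teapot, about 0.34 kg, loose, open on top, standing on the warmer's plate; this point lies on its axis 54 mm above its underside. z up its axis, x towards the spout, -x towards the handle. Foot 94 mm across, belly 112 mm, rim 83 mm outside and 74 mm inside, 108 mm high; the spout reaches 91 mm from the axis.
- teapot_handle (a point): Grip point in the teapot's black D-shaped handle: on the axis of its upright bar, 90 mm from the pot's axis on the -x side, 84 mm above the pot's underside. The bar is 15 mm thick along the pot's y and 19 mm along x; its top lies 22 mm above this point, so it can be straddled and pinched from above. Axes as teapot_center.
- teapot_mouth (a point): Centre of the teapot's mouth, on its axis at rim height, 108 mm above its underside. The opening is 74 mm across. Axes as teapot_center.
- teapot_lid_center (a point): The teapot's own lid: round, cobalt blue with a black knob, 70 g, loose, standing upright on its skirt on the worktop; this point lies on its axis, half-way up, 22 mm above its underside and in the lower part of the knob. z up. Closed, its skirt hangs in the mouth, its flange rests on the rim, and this point stands 14 mm above teapot_mouth.
- bowl_lid_center (a point): The sugar bowl's lid, not to be used: same form but cream with a wooden knob, 98 mm across, 44 mm high, standing on the worktop; this point is on its axis 22 mm above its underside.
- sugar_bowl: Open cream sugar bowl, 107 mm across, 74 mm high, loose; origin at the centre of its underside. To be left alone.
- canister: Light grey storage canister with a wooden lid, 70 mm across, 120 mm high; origin at the centre of its underside. To be left alone.
- matches: Red match box, 58 x 110 x 22 mm, lying in front of and between warmer and coaster; origin at the centre of its underside. To be left alone.
- bitters: Small yellow bottle, 47 mm across, 152 mm high, behind the work; origin at the centre of its underside. To be left alone.
- shaker: Cocktail shaker, 70 mm across, 220 mm high, behind the work; origin at the centre of its underside. To be left alone.
- teapot: The teapot as a whole; origin at the centre of its underside, axes as teapot_center.
- teapot_lid: The same lid; origin at the centre of its underside, z up. Heights above the underside: a tapered skirt (57 mm across below, 67 mm above) from 0 to 8 mm, an 83 mm wide flange from 8 to 12 mm, a shallow dome up to 18 mm, a cylindrical knob 23 mm across from 18 to 44 mm (the top).
Not all that is in view belongs to the job. There is more than one size of the teapot; the job needs the larger. Several things look just like the teapot_lid: the one meant starts farthest to the robot's left.

How it is judged (in metres and radians):
At the end, for the whole second after the job is handed in: The teapot stands upright (within 0.06 rad) with its foot on the slate coaster, its axis within 20 mm of the coaster's centre; its blue lid is closed: centred within 7 mm, level with the pot within 0.07 rad and its flange down on the rim within 3 mm; both are at rest (horizontal distance between teapot_center and coaster_top below 0.02 m and z of teapot_center in the frame of coaster_top between 0.05 and 0.058 m and angle between teapot_center's own z axis and vertical below 0.06 rad and horizontal distance between teapot_lid_center and teapot_mouth below 0.007 m and z of teapot_lid_center in the frame of teapot_mouth between 0.01 and 0.017 m and angle between the z axis of teapot_lid_center and the z axis of teapot_center, either way round below 0.07 rad and linear speed of each of teapot, teapot_lid below 0.02 m/s); the robot touches nothing.
It fails at once if the teapot is tipped more than 0.5 rad (angle between teapot_center's own z axis and vertical above 0.5 rad).
It fails at once if the teapot is dropped (moves faster than 0.5 m/s while the robot does not touch it) (linear speed of teapot above 0.5 m/s and contact force between each of the fingers, the arm and teapot below 0.1 N).
It fails at once if the teapot's lid is dropped (moves faster than 0.5 m/s while neither the robot nor the teapot touches it) (linear speed of teapot_lid above 0.5 m/s and contact force between each of the fingers, the arm, teapot and teapot_lid below 0.1 N).
It fails at once if the sugar bowl, its cream lid or another bystander is pushed more than 30 mm from its place (distance of any of bowl_lid_center, sugar_bowl, canister, matches, bitters, shaker from where it was at the start of the episode above 0.03 m).
It also fails if it takes over 61 s, if anything falls off the work surface, if the arm or the gripper's body presses on something with over 40 N, if the wrist force passes 120 N, or if a joint passes its speed limit or range.

## Working session

There is one attempt and no reset: what is moved stays moved. The work goes in short steps, Python scripts to look and compute and a tool call to move; the robot and the scene stay as the last step left them, time stands still between calls to the robot, and variables do not carry over. Pictures are saved under pics/ and viewed, at most 10 in all, crops included, and the job is handed in when it is done.

Besides the shell and the picture viewer there is one more tool, called after ">>>" as a command line: name --argument value ..., lists and objects as JSON in quotes. step_arm: Moves the arm, as the interface text tells. Its arguments: {"type":"object","properties":{"increments":{"type":"string"},"squeeze":{"type":"number"}},"required":["increments"]}

```bash
mkdir -p pics
python3 - <<'E'
from cell import bot
import numpy as np,cv2
o=bot.get_obs();print(o['position'],o['tool_rot'],o['time_s'],o['grip_width'])
for n in('scene','top'):
    c=bot.camera(n);np.savez(n+'0.npz',**c);cv2.imwrite(f'pics/{n}0.png',c['img'][:,:,::-1])
    print(c['mtx'],c['world_to_cam'])
E
```

```text
[ 213.28006486 -613.39786953  213.65161758] [-3.13984393e+00  1.47404069e-04  3.34670716e-01] 0.0 92.07332879420761
[[486.91480411   0.         249.68422841]
 [  0.         486.91480411 193.40723132]
 [  0.           0.           1.        ]] [[-4.39501532e-01 -8.98205947e-01  8.02992529e-03  1.68703635e+02]
 [ 5.98413146e-01 -2.86119513e-01  7.48356419e-01 -4.45137498e+02]
 [-6.69880668e-01  3.33709006e-01  6.63248211e-01 -1.53766479e+03]
 [ 0.00000000e+00  0.00000000e+00  0.00000000e+00  1.00000000e+00]]
[[440.95878517   0.         255.70253727]
 [  0.         440.95878517 186.89861382]
 [  0.           0.           1.        ]] [[-1.57095875e-02 -9.99864128e-01 -4.99346960e-03 -4.00020808e+01]
 [ 9.95554200e-01 -1.61053445e-02  9.28033066e-02 -5.69859296e+02]
 [-9.28711188e-02 -3.51336797e-03  9.95671940e-01 -1.91834644e+03]
 [ 0.00000000e+00  0.00000000e+00  0.00000000e+00  1.00000000e+00]]
```

View pics/scene0.png

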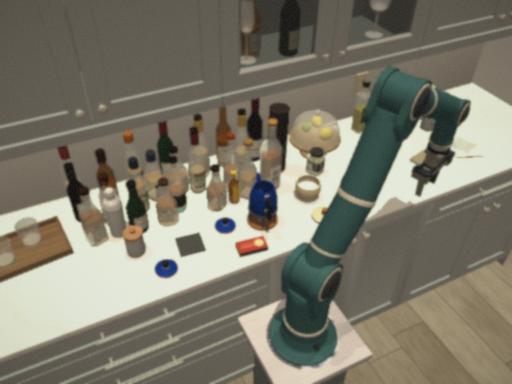

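View pics/top0.png

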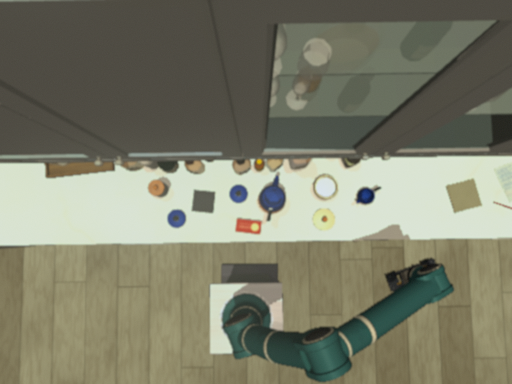

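The scene picture shows two blue lids at (166,268) and (225,226), the teapot at (263,203) and the coaster at (190,244). In the top view the leftmost lid, the target, is at (177,218), the coaster at (203,201), the large pot at (272,197) and the small pot at (366,196). Next I measure them.

```bash
cat > h.py <<'E'
import numpy as np,cv2
def ray(c,u,v,z):
    T=c['world_to_cam'];R=T[:3,:3];o=-R.T@T[:3,3]
    p=np.linalg.inv(c['mtx'])@[u,v,1];d=R.T@(p*[1,-1,-1])
    return o+d*(z-o[2])/d[2]
def cloud(c):
    v,u=np.mgrid[:384,:512];z=c['z_map'];k=c['mtx']
    P=np.stack([(u-k[0,2])/k[0,0]*z,-(v-k[1,2])/k[1,1]*z,-z],-1)
    T=c['world_to_cam'];return (P-T[:3,3])@T[:3,:3]
def blue(img):
    h=cv2.cvtColor(img,cv2.COLOR_RGB2HSV);return ((h[...,0]>105)&(h[...,0]<130)&(h[...,1]>130)&(h[...,2]>25)).astype(np.uint8)
E
python3 - <<'E'
from h import *
for n in('top','scene'):
    c=dict(np.load(n+'0.npz'));P=cloud(c);m=blue(c['img'])
    k,L,s,ce=cv2.connectedComponentsWithStats(m)
    print(n)
    for i in range(1,k):
        if s[i,4]<60: continue
        q=P[L==i];print(s[i],ce[i].round(1),'r12',ray(c,*ce[i],10).round(1),'r108',ray(c,*ce[i],172).round(1),'zpct',np.percentile(q[:,2],[5,50,95]).round(1))
    g=c['img'].max(2);m=((g<75)&(abs(P[...,2]-7)<12)&(P[...,0]>400)).astype(np.uint8)
    k,L,s,ce=cv2.connectedComponentsWithStats(m)
    for i in range(1,k):
        if s[i,4]>150:
            ct=np.argwhere(L==i)[:,::-1].astype(np.float32);r=cv2.minAreaRect(ct);print('dark',s[i],r,ray(c,*ce[i],7).round(1),[ray(c,*b,7)[:2].round(0) for b in cv2.boxPoints(r)])
c=dict(np.load('top0.npz'))
a=cv2.resize(c['img'][170:240,150:310],None,fx=5,fy=5,interpolation=cv2.INTER_CUBIC)[:,:,::-1]
cv2.imwrite('pics/crop0.png',cv2.convertScaleAbs(a,alpha=1.6,beta=20))
E
```

```text
top
[231 187  15  14  61] [238.3 193.9] r12 [540.5  28.9  10. ] r108 [527.9  21.8 172. ] zpct [ 7.4 15.4 23.4]
[358 189  15  14 161] [365.3 195.7] r12 [ 523.6 -534.5   10. ] r108 [ 512.4 -494.8  172. ] zpct [-4.5  9.5 71.6]
scene
[250 174  26  42 607] [261.6 196.2] r12 [ 628.4 -174.6   10. ] r108 [469.3 -88.6 172. ] zpct [ 92.8 135.6 170.2]
[216 220  18  12 147] [224.7 225.6] r12 [538.5  31.9  10. ] r108 [390.2  92.9 172. ] zpct [ 9.2 15.2 22.1]
[156 261  20  15 195] [165.9 268.6] r12 [433.4 305.3  10. ] r108 [297.8 333.4 172. ] zpct [ 9.8 15.4 21.4]
```

View pics/crop0.png

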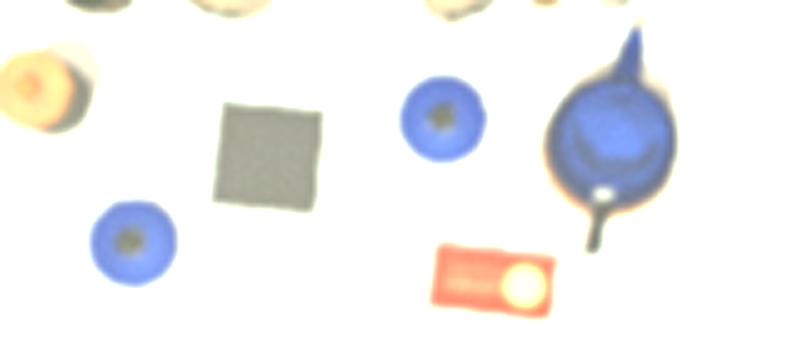

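The crop shows the target lid centred at (134,243), the coaster at (268,157), the pot body around (612,142), its spout tip at (636,28) and handle bar end at (593,248). The bar lies almost along the image's vertical, pointing toward the robot. I now refine these.

Run:
```python
from h import *
c=dict(np.load('top0.npz'));P=cloud(c);I=c['img'].astype(int)
b=((I[...,2]-I[...,0])>18).astype(np.uint8);k,L,s,ce=cv2.connectedComponentsWithStats(b)
for i in range(1,k):
    if s[i,4]>100 and 170<ce[i][1]<240: 
        print('blue',s[i],ce[i].round(1),ray(c,*ce[i],11).round(1))
        ct=max(cv2.findContours((L==i).astype(np.uint8),0,1)[0],key=len);print(cv2.minEnclosingCircle(ct))
d=((I.max(2)<110)).astype(np.uint8)[180:230,185:222]
k,L,s,ce=cv2.connectedComponentsWithStats(d)
for i in range(1,k):
    if s[i,4]>100:
        r=cv2.minAreaRect(np.argwhere(L==i)[:,::-1].astype(np.float32));o=np.array([185,180]);print('coaster',r,ray(c,*(ce[i]+o),7).round(1),[ray(c,*(q+o),7)[:2].round(0) for q in cv2.boxPoints(r)])
# pot by depth, both views
for n in('top','scene'):
    c=dict(np.load(n+'0.npz'));P=cloud(c)
    w=(P[...,0]>400)&(P[...,0]<650)&(P[...,1]>-200)&(P[...,1]<-10)
    for lo,hi in((100,125),(125,150),(150,164),(164,185)):
        q=P[w&(P[...,2]>lo)&(P[...,2]<hi)]
        print(n,lo,len(q),q[:,:2].min(0).round(0),q[:,:2].max(0).round(0),np.median(q,0).round(0))
    q=P[w&(P[...,2]>90)&(P[...,0]<460)];print('handle',len(q));print(q.round(0)[:40].tolist())
    for X in ((433,305),):
        q=P[(np.hypot(P[...,0]-X[0],P[...,1]-X[1])<70)&(P[...,2]>28)];print('knob',len(q),q.mean(0),q[:,2].max())
```

```text
blue [261 176  23  34 467] [272.5 196.2] [ 528.2 -123.    11. ]
((272.6117858886719, 192.38217163085938), 16.959814071655273)
blue [230 185  17  18 227] [238.  193.4] [542.8  30.   11. ]
((237.93870544433594, 193.3709716796875), 8.87192153930664)
blue [357 189  18  14 199] [365.5 195.8] [ 523.  -534.9   11. ]
((365.0, 197.0), 9.434081077575684)
blue [167 210  18  18 236] [175.9 218.2] [437.2 305.8  11. ]
((175.87864685058594, 218.07281494140625), 9.08548355102539)
coaster ((18.153465270996094, 20.965347290039062), (19.2042179107666, 19.005210876464844), 5.710592269897461) [511.6 185.2   7. ] [array([475., 232.]), array([559., 224.]), array([549., 139.]), array([465., 147.])]
top 100 61 [ 425. -168.] [649. -14.] [ 552. -107.  112.]
top 125 122 [ 462. -171.] [650. -66.] [ 547. -123.  137.]
top 150 111 [ 428. -165.] [648. -70.] [ 522. -112.  158.]
top 164 132 [ 420. -160.] [603. -75.] [ 495. -107.  170.]
handle 36
[[457.0, -98.0, 156.0], [457.0, -102.0, 169.0], [456.0, -106.0, 175.0], [457.0, -110.0, 162.0], [453.0, -98.0, 166.0], [453.0, -102.0, 163.0], [453.0, -106.0, 161.0], [449.0, 
[... 1298 characters left out ...]
, [439.0, -99.0, 169.0], [441.0, -104.0, 166.0], [437.0, -106.0, 169.0], [442.0, -97.0, 163.0], [431.0, -95.0, 173.0], [434.0, -100.0, 168.0], [430.0, -102.0, 171.0], [437.0, -94.0, 163.0], [433.0, -96.0, 166.0], [424.0, -95.0, 174.0], [421.0, -97.0, 175.0], [425.0, -104.0, 169.0], [445.0, -98.0, 150.0], [429.0, -94.0, 165.0], [423.0, -94.0, 170.0], [426.0, -100.0, 165.0], [420.0, -101.0, 170.0], [423.0, -90.0, 167.0], [420.0, -93.0, 169.0], [421.0, -98.0, 166.0], [419.0, -100.0, 166.0], [421.0, -90.0, 164.0], [419.0, -93.0, 164.0], [416.0, -95.0, 166.0], [420.0, -101.0, 160.0], [459.0, -90.0, 127.0], [459.0, -103.0, 121.0]]
knob 43 [433.44045338 306.01022413  39.52672142] 48.411658657673854
```

>>> step_arm --increments "60 20 -23 -5 0; 60 20 -23 -5 0; 60 20 -23 -5 0; 60 20 -23 -5 0; 60 20 -23 -5 0; 60 20 -23 -5 0; 60 20 -23 -5 0; 60 20 -23 -5 0; 60 20 -23 -5 0; 60 20 -23 -5 0; 60 20 -23 -5 0; 60 20 -23 0 0; 60 20 -23 0 0; 60 20 -23 0 0; 60 20 -23 0 0; 60 20 -23 0 0; 60 20 -23 0 0; 60 0 0 0 0" --squeeze 30

```text
time_s: 1.9
position: [407.2, -129.2, 269.6]
tool_rot: [-3.141, -0.001, 0.341]
ft_force: [-0.1, 0.5, 0.4]
grip_width: 60.0
finger_force: 0.0
```

Run:
```python
from cell import bot
from h import *
from scipy.optimize import least_squares
o=bot.get_obs();print(o['position'].round(1),o['tool_rot'].round(3),o['qpos'].round(2))
for n in('top','scene'):
    c=dict(np.load(n+'0.npz'));P=cloud(c)
    w=(P[...,0]>475)&(P[...,0]<560)&(abs(P[...,1]+115)<60)&(P[...,2]>162)&(P[...,2]<182)
    q=P[w];f=least_squares(lambda a:np.hypot(q[:,0]-a[0],q[:,1]-a[1])-39.5,[513,-115],loss='soft_l1',f_scale=3);print(n,'rim',f.x.round(1),np.abs(f.fun).mean().round(1),len(q))
    w=(P[...,0]>405)&(P[...,0]<462)&(abs(P[...,1]+100)<30)&(P[...,2]>156)&(P[...,2]<185)
    h=P[w];l=np.polyfit(h[:,0],h[:,1],1);print('handle slope',l[0].round(3),'y@425',np.polyval(l,425).round(1),'x range',np.percentile(h[:,0],[2,98]).round(0))
    w=(P[...,0]<660)&(P[...,0]>380)&(P[...,1]>-200)&(P[...,1]<420)&(P[...,2]>30)
    for y in range(-200,420,30):
        s=P[w&(P[...,1]>=y)&(P[...,1]<y+30)&(P[...,0]>560)];
        if len(s): print(y,'minx',np.percentile(s[:,0],3).round(0),'zmax',s[:,2].max().round(0),end='; ')
    print()
c=dict(np.load('top0.npz'))
for z in (150,160,168): print('spout tip',z,ray(c,276.8,175.4,z).round(0))
# top: handle black bar end & rim circle in colour
for z in (170,): print('handle end',ray(c,150+592/5-.4,170+249/5-.4,z).round(0), 'near rim',ray(c,150+602/5-.4,170+205/5-.4,z).round(0),'body c',ray(c,150+612/5-.4,170+142/5-.4,130).round(0))
```

```text
[ 407.2 -129.2  269.6] [-3.141e+00 -1.000e-03  3.410e-01] [ 0.62  0.05 -0.39  2.03  0.02  1.07 -1.02]
top rim [ 516.3 -117.1] 1.8 92
handle slope -0.191 y@425 -98.1 x range [420. 461.]
-200 minx 620.0 zmax 1529.0; -170 minx 620.0 zmax 1530.0; -140 minx 620.0 zmax 1531.0; -110 minx 620.0 zmax 1533.0; -80 minx 620.0 zmax 1533.0; -50 minx 620.0 zmax 1534.0; -20 minx 620.0 zmax 1535.0; 10 minx 620.0 zmax 1537.0; 40 minx 620.0 zmax 1538.0; 70 minx 620.0 zmax 1538.0; 100 minx 620.0 zmax 1540.0; 130 minx 620.0 zmax 1540.0; 160 minx 620.0 zmax 1540.0; 190 minx 620.0 zmax 1541.0; 220 minx 621.0 zmax 1505.0; 250 minx 625.0 zmax 1452.0; 280 minx 623.0 zmax 1403.0; 310 minx 622.0 zmax 1351.0; 340 minx 585.0 zmax 1297.0; 370 minx 581.0 zmax 1244.0; 400 minx 604.0 zmax 1197.0; 
scene rim [ 513.9 -116.1] 2.3 119
handle slope -0.189 y@425 -97.2 x range [418. 461.]
-200 minx 618.0 zmax 810.0; -170 minx 616.0 zmax 815.0; -140 minx 566.0 zmax 818.0; -110 minx 616.0 zmax 822.0; -80 minx 616.0 zmax 834.0; -50 minx 616.0 zmax 838.0; -20 minx 615.0 zmax 842.0; 10 minx 615.0 zmax 846.0; 40 minx 616.0 zmax 850.0; 70 minx 617.0 zmax 853.0; 100 minx 617.0 zmax 857.0; 130 minx 617.0 zmax 860.0; 160 minx 617.0 zmax 865.0; 190 minx 617.0 zmax 869.0; 220 minx 617.0 zmax 875.0; 250 minx 618.0 zmax 879.0; 280 minx 618.0 zmax 884.0; 310 minx 618.0 zmax 889.0; 340 minx 598.0 zmax 895.0; 370 minx 590.0 zmax 900.0; 400 minx 615.0 zmax 904.0; 
spout tip 150 [ 604. -138.  150.]
spout tip 160 [ 603. -137.  160.]
spout tip 168 [ 602. -137.  168.]
handle end [423. -97. 170.] near rim [ 458. -106.  170.] body c [ 512. -117.  130.]
```

>>> step_arm --increments "50 0 0 0 1; 50 0 0 0 1; 50 0 0 0 1; 50 0 0 0 1; 50 0 0 0 1; 50 0 0 0 1; 50 0 0 0 0.2; 50 5 -12 10 0; 50 5 -12 10 0; 50 4 -10 10 0; 50 0 0 0 0; 50 0 0 0 0"

```text
time_s: 3.1
position: [426.6, -103.0, 239.5]
tool_rot: [3.141, 0.001, -0.206]
ft_force: [-0.1, -1.2, 0.4]
grip_width: 50.1
finger_force: 0.0
```

Run:
```python
from cell import bot
from h import *
o=bot.get_obs();print(o['position'].round(1),o['tool_rot'].round(3),o['qpos'].round(2))
for n in('top','scene'):
    c=dict(np.load(n+'0.npz'));P=cloud(c)
    for y in range(-200,420,30):
        s=P[(P[...,0]<800)&(P[...,2]>60)&(P[...,2]<330)&(P[...,1]>=y)&(P[...,1]<y+30)&(P[...,0]>570)]
        if len(s): print(y,s[s[:,0].argsort()][[0,min(5,len(s)-1)]].round(0).tolist())
c=bot.camera('scene');a=cv2.resize(c['img'][130:270,170:350],None,fx=4,fy=4)[:,:,::-1];cv2.imwrite('pics/s1.png',a)
```

```text
[ 426.6 -103.   239.5] [ 3.141e+00  1.000e-03 -2.060e-01] [ 0.55  0.11 -0.41  2.04  0.05  1.   -1.66]
-200 [[659.0, -200.0, 121.0], [664.0, -198.0, 146.0]]
-170 [[574.0, -143.0, 129.0], [591.0, -142.0, 166.0]]
-140 [[571.0, -130.0, 127.0], [571.0, -126.0, 121.0]]
-110 [[646.0, -107.0, 102.0], [654.0, -104.0, 81.0]]
-80 [[642.0, -60.0, 78.0], [645.0, -73.0, 85.0]]
-50 [[646.0, -22.0, 79.0], [653.0, -22.0, 96.0]]
-20 [[629.0, 9.0, 83.0], [634.0, -4.0, 76.0]]
10 [[626.0, 22.0, 73.0], [631.0, 20.0, 106.0]]
40 [[637.0, 42.0, 90.0], [648.0, 41.0, 109.0]]
130 [[685.0, 160.0, 72.0], [687.0, 157.0, 63.0]]
160 [[639.0, 188.0, 94.0], [649.0, 189.0, 118.0]]
190 [[630.0, 213.0, 68.0], [632.0, 219.0, 86.0]]
220 [[634.0, 225.0, 73.0], [637.0, 236.0, 85.0]]
250 [[653.0, 252.0, 95.0], [679.0, 256.0, 95.0]]
280 [[646.0, 308.0, 91.0], [651.0, 305.0, 86.0]]
310 [[637.0, 331.0, 64.0], [639.0, 319.0, 77.0]]
340 [[571.0, 370.0, 118.0], [573.0, 361.0, 102.0]]
370 [[571.0, 381.0, 123.0], [574.0, 396.0, 97.0]]
400 [[573.0, 407.0, 105.0], [582.0, 403.0, 104.0]]
-200 [[648.0, -198.0, 90.0], [657.0, -195.0, 172.
[... 294 characters left out ...]
0, 2.0, 63.0]]
10 [[620.0, 27.0, 80.0], [623.0, 25.0, 88.0]]
40 [[630.0, 43.0, 89.0], [637.0, 41.0, 72.0]]
70 [[767.0, 70.0, 178.0], [776.0, 73.0, 148.0]]
100 [[698.0, 129.0, 83.0], [702.0, 127.0, 89.0]]
130 [[678.0, 153.0, 83.0], [681.0, 154.0, 64.0]]
160 [[636.0, 187.0, 99.0], [640.0, 189.0, 60.0]]
190 [[620.0, 207.0, 69.0], [628.0, 201.0, 101.0]]
220 [[627.0, 228.0, 72.0], [629.0, 222.0, 89.0]]
250 [[640.0, 250.0, 80.0], [647.0, 250.0, 95.0]]
280 [[638.0, 309.0, 81.0], [643.0, 308.0, 81.0]]
310 [[626.0, 338.0, 67.0], [634.0, 334.0, 74.0]]
340 [[570.0, 356.0, 106.0], [574.0, 368.0, 113.0]]
370 [[570.0, 379.0, 116.0], [573.0, 375.0, 117.0]]
400 [[570.0, 407.0, 103.0], [577.0, 408.0, 103.0]]
```

View pics/s1.png

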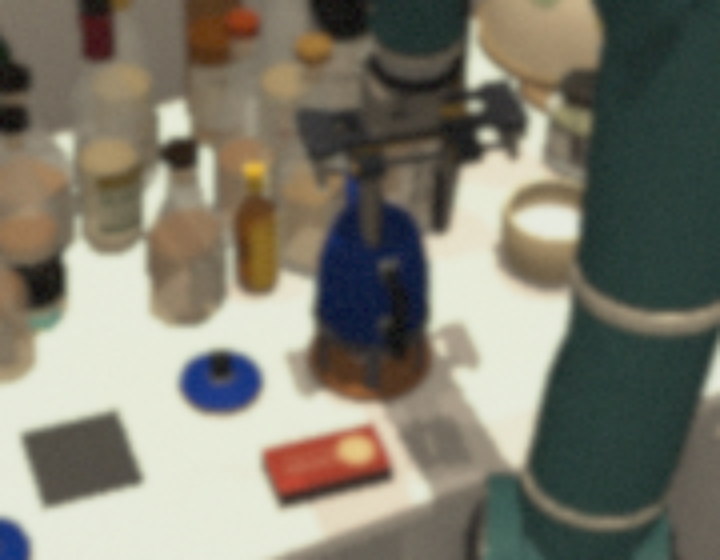

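The gripper is open above the handle at about crop (395,280), with nothing else nearby. I lower it straight down, after a 4 mm sideways correction.

>>> step_arm --increments "50 0 -4 10 0; 50 0 0 15 0; 50 0 0 15 0; 50 0 0 15 0; 50 0 0 15 0; 50 0 0 15 0; 50 0 0 15 0; 50 0 0 10 0; 50 0 0 0 0; 50 0 0 0 0"

```text
time_s: 4.15
position: [427.8, -98.7, 129.7]
tool_rot: [-3.142, -0.0, -0.206]
ft_force: [-0.2, 0.5, 1.5]
grip_width: 50.1
finger_force: 0.0
```

>>> step_arm --increments "0 0 0 0 0; 0 0 0 0 0; 0 0 0 0 0; 0 0 0 0 0; 0 0 0 0 0; 0 0 0 0 0; 0 0 0 0 0; 0 0 0 0 0" --squeeze 45

```text
time_s: 4.95
position: [427.8, -98.8, 129.7]
tool_rot: [3.141, -0.0, -0.206]
ft_force: [-0.5, -0.3, 2.1]
grip_width: 14.4
finger_force: 45.0
```

>>> step_arm --increments "0 0 0 -2 0; 0 0 0 -4 0; 0 0 0 -5 0; 0 0 0 -5 0; 0 0 0 -5 0; 0 0 0 -5 0; 0 0 0 -5 0; 0 0 0 -5 0; 0 0 0 -4 0; 0 0 0 0 0; 0 0 0 0 0" --squeeze 60

```text
time_s: 6.05
position: [427.6, -98.6, 169.6]
tool_rot: [3.141, 0.0, -0.206]
ft_force: [0.5, -0.4, -3.3]
grip_width: 14.7
finger_force: 60.0
```

Run:
```python
from cell import bot
from h import *
o=bot.get_obs();print(o['position'].round(1),o['ft_force'].round(1),o['ft_torque'].round(2))
c=bot.camera('scene');a=cv2.resize(c['img'][130:270,170:350],None,fx=4,fy=4)[:,:,::-1];cv2.imwrite('pics/s2.png',a)
```

```text
[427.6 -98.6 169.6] [ 0.5 -0.4 -3.3] [0.13 0.35 0.02]
```

View pics/s2.png

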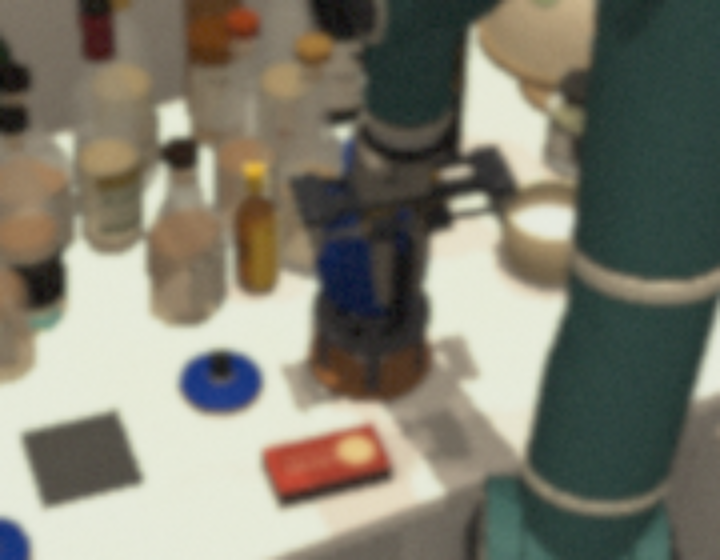

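The pot hangs level and clear, with the wrist carrying its full weight. I back it off the bottles a little and carry it left.

>>> step_arm --increments "0 -3 1 0 0; 0 -5 1 0 0; 0 -5 1 0 0; 0 -2 -3 0 0; 0 -2 -7 0 0; 0 -2 -11 0 0; 0 -3 -14 0 0; 0 -3 -14 0 0; 0 -3 -14 0 0; 0 -3 -14 0 0; 0 -3 -14 0 0; 0 -3 -14 0 0; 0 -3 -14 0 0; 0 -3 -14 0 0; 0 -3 -14 0 0; 0 -3 -14 0 0; 0 -3 -14 0 0; 0 -3 -14 0 0; 0 -2 -10 0 0; 0 -1 -5 0 0"

```text
time_s: 8.1
position: [412.0, 111.6, 169.6]
tool_rot: [-3.141, -0.0, -0.204]
ft_force: [0.3, 0.4, -4.0]
grip_width: 14.8
finger_force: 60.0
```

>>> step_arm --increments "0 -2 -8 0 0; 0 -2 -12 0 0; 0 -3 -14 0 0; 0 -3 -14 0 0; 0 -3 -14 0 0; 0 -2 -12 0 0; 0 -2 -8 0 0; 0 -1 -4 0 0; 0 0 0 0 0; 0 0 0 0 0"

```text
time_s: 9.1
position: [412.1, 197.3, 169.4]
tool_rot: [3.141, 0.0, -0.207]
ft_force: [0.2, -0.1, -4.6]
grip_width: 15.0
finger_force: 60.0
```

>>> step_arm --increments "0 5 -4 3 0; 0 5 -4 8 0; 0 1 0 10 0; 0 0 0 10 0; 0 0 0 4 0; 0 0 0 0 0; 0 0 0 0 0"

```text
time_s: 9.8
position: [424.4, 203.5, 134.5]
tool_rot: [3.142, 0.0, -0.206]
ft_force: [0.1, -0.6, -4.5]
grip_width: 14.5
finger_force: 60.0
```

Run:
```python
from cell import bot
from h import *
from scipy.optimize import least_squares
o=bot.get_obs();p=o['position'];print(p.round(1),o['tool_rot'].round(3))
im=[]
for n in('top','scene'):
    c=bot.camera(n);P=cloud(c)
    I=c['img'].astype(int);w=((I[...,2]-I[...,0])>15)&(abs(P[...,0]-512)<70)&(abs(P[...,1]-185)<70)
    q=P[w&(P[...,2]>40)];print(n,len(q),np.percentile(q,[1,50,99],axis=0).round(0).tolist())
    s=q[abs(q[:,2]-q[:,2].max()+6)<9]
    f=least_squares(lambda a:np.hypot(s[:,0]-a[0],s[:,1]-a[1])-39.5,[512,185],loss='soft_l1',f_scale=3);print('rim',f.x,len(s))
    # belly surface fit, r from profile ~55 at mid
    s=q[(q[:,2]>p[2]-65-5)&(q[:,2]<p[2]-65+60)]
    if len(s)>20:
        f=least_squares(lambda a:np.hypot(s[:,0]-a[0],s[:,1]-a[1])-a[2],[512,185,52],loss='soft_l1',f_scale=3);print('belly',f.x,len(s))
    u,v=(195,203) if n=='top' else (200,215)
    a=c['img'][v-45:v+45,u-50:u+50];im.append(cv2.resize(a,None,fx=4,fy=4,interpolation=cv2.INTER_CUBIC))
cv2.imwrite('pics/s3.png',cv2.convertScaleAbs(np.hstack(im)[:,:,::-1],alpha=1.5))
```

```text
[424.4 203.5 134.5] [ 3.142  0.    -0.206]
top 437 [[442.0, 143.0, 63.0], [518.0, 194.0, 80.0], [578.0, 236.0, 521.0]]
rim [482.80002069 165.63024623] 6
belly [520.85224776 200.93225547  27.47544886] 252
scene 193 [[444.0, 149.0, 74.0], [474.0, 223.0, 120.0], [544.0, 239.0, 506.0]]
rim [484.16298275 223.02086093] 13
belly [507.57303719 187.55124169  50.53101849] 119
```

View pics/s3.png

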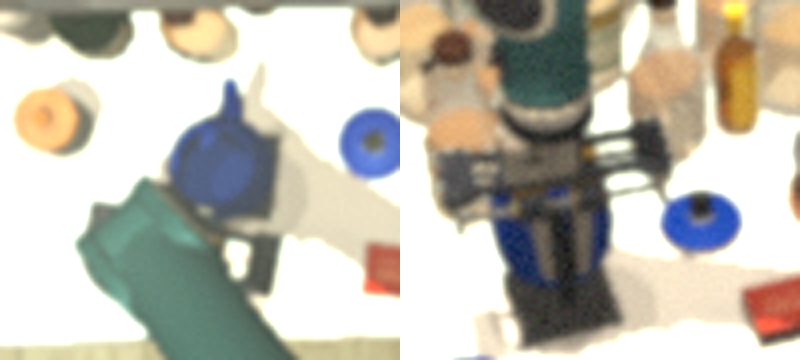

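>>> step_arm --increments "0 0 0 6 0; 0 0 0 10 0; 0 0 0 10 0; 0 0 0 10 0; 0 0 0 8 0; 0 0 0 5 0; 0 0 0 4 0; 0 0 0 2 0; 0 0 0 0 0; 0 0 0 0 0"

```text
time_s: 10.9
position: [424.7, 203.6, 79.8]
tool_rot: [-3.141, -0.0, -0.206]
ft_force: [-0.9, -0.1, -4.4]
grip_width: 14.2
finger_force: 60.0
```

>>> step_arm --increments "0 0 0 2 0; 0 0 0 1 0; 0 0 0 1 0; 0 0 0 0 0"

```text
time_s: 11.3
position: [424.4, 203.4, 75.4]
tool_rot: [3.141, 0.0, -0.206]
ft_force: [0.3, 0.7, -3.9]
grip_width: 14.4
finger_force: 60.0
```

>>> step_arm --increments "0 0 0 1 0; 0 0 0 0.5 0; 0 0 0 0 0"

```text
time_s: 11.6
position: [424.5, 203.4, 74.0]
tool_rot: [3.141, 0.0, -0.206]
ft_force: [0.2, 0.1, -4.3]
grip_width: 14.7
finger_force: 60.0
```

>>> step_arm --increments "0 0 0 0.5 0; 0 0 0 0.5 0; 0 0 0 0 0"

```text
time_s: 11.9
position: [424.6, 203.5, 73.1]
tool_rot: [-3.142, -0.0, -0.206]
ft_force: [0.1, -0.8, -3.2]
grip_width: 14.7
finger_force: 60.0
```

>>> step_arm --increments "0 0 0 0.5 0; 0 0 0 0.5 0; 0 0 0 0 0"

```text
time_s: 12.2
position: [424.5, 203.6, 72.8]
tool_rot: [3.141, -0.0, -0.206]
ft_force: [-3.5, -1.9, 5.2]
grip_width: 15.0
finger_force: 60.0
```

>>> step_arm --increments "0 0 0 0.5 0; 0 0 0 0 0"

```text
time_s: 12.4
position: [424.4, 203.6, 72.7]
tool_rot: [3.141, -0.001, -0.206]
ft_force: [-5.4, -2.0, 11.3]
grip_width: 14.7
finger_force: 60.0
```

>>> step_arm --increments "0 0 0 -0.5 0; 0 0 0 0 0; 0 0 0 0 0" --squeeze 10

```text
time_s: 12.7
position: [424.6, 203.5, 72.7]
tool_rot: [3.141, -0.001, -0.206]
ft_force: [-4.1, -0.9, 7.4]
grip_width: 15.2
finger_force: 10.0
```

>>> step_arm --increments "22 0 0 0 0; 30 0 0 0 0; 45 0 0 0 0; 45 0 0 0 0; 45 0 0 -10 0; 45 0 0 -20 0; 45 0 0 -30 0; 45 0 0 -30 0; 45 0 0 -30 0; 45 0 0 -30 0; 45 0 0 0 0" --squeeze 20

```text
time_s: 13.8
position: [426.7, 204.9, 226.4]
tool_rot: [-3.138, -0.007, -0.206]
ft_force: [1.0, 0.5, 0.0]
grip_width: 45.0
finger_force: 0.0
```

>>> step_arm --increments "60 -1 -15 0 0; 60 -2 -20 0 0; 60 -2 -20 0 0; 60 -2 -20 0 0; 60 -2 -15 0 0; 60 -2 -10 0 0; 60 0 0 0 -1; 60 0 0 0 -1; 60 0 0 0 -1; 60 0 0 0 -1; 60 0 0 0 -1; 60 0 0 0 -1; 60 0 0 0 -1; 60 0 0 0 -1; 60 0 0 0 -1; 60 0 0 0 -1; 60 0 0 0 -1; 60 0 0 0 -1; 60 0 0 0 -1; 60 0 0 0 -1"

```text
time_s: 15.8
position: [434.0, 303.1, 221.7]
tool_rot: [-3.141, 0.001, 1.019]
ft_force: [0.0, -0.1, 0.2]
grip_width: 60.0
finger_force: 0.0
```

>>> step_arm --increments "60 0 0 0 -1; 60 0 0 0 -1; 60 0 0 0 -1; 60 0 0 0 -1; 60 0 0 0 -1; 60 0 0 0 -1; 60 0 0 0 0; 60 0 0 0 0"

```text
time_s: 16.6
position: [434.2, 303.2, 221.8]
tool_rot: [-3.141, 0.0, 1.537]
ft_force: [0.1, 0.2, -0.0]
grip_width: 59.9
finger_force: 0.0
```

Run:
```python
from cell import bot
from h import *
from scipy.optimize import least_squares
o=bot.get_obs();p=o['position'];print(p.round(1),o['tool_rot'].round(3),o['qpos'].round(2))
im=[]
for n in('top','scene'):
    c=bot.camera(n);P=cloud(c);np.savez(n+'4.npz',**c)
    I=c['img'].astype(int);w=((I[...,2]-I[...,0])>15)&(np.hypot(P[...,0]-512,P[...,1]-185)<62)
    q=P[w&(P[...,2]>40)]
    s=q[abs(q[:,2]-115)<11]
    f=least_squares(lambda a:np.hypot(s[:,0]-a[0],s[:,1]-a[1])-39.5,[512,185],loss='soft_l1',f_scale=3);print(n,'rim',f.x.round(1),len(s),np.abs(f.fun).mean().round(1))
    C=P[(P[...,0]>500)&(P[...,0]<640)&(P[...,1]>330)&(P[...,1]<440)&(abs(P[...,2]-112)<20)];print('canister',np.percentile(C,[3,50,97],axis=0).round(0).tolist())
    for nm,(y0,y1) in dict(b=(100,290)).items():
        C=P[(P[...,0]<680)&(P[...,0]>600)&(P[...,1]>y0)&(P[...,1]<y1)&(P[...,2]>180)&(P[...,2]<320)];print('tall behind',len(C),C[:,0].min() if len(C) else '')
    u,v=(195,203) if n=='top' else (190,230)
    a=c['img'][v-45:v+45,u-50:u+50];im.append(cv2.resize(a,None,fx=4,fy=4,interpolation=cv2.INTER_CUBIC))
cv2.imwrite('pics/s4.png',cv2.convertScaleAbs(np.hstack(im)[:,:,::-1],alpha=1.5))
```

```text
[434.2 303.2 221.8] [-3.141  0.     1.537] [ 0.13  0.46 -1.01  1.84  0.44  1.09 -1.09]
top rim [513.6 185.7] 87 1.9
canister [[552.0, 345.0, 94.0], [573.0, 377.0, 103.0], [599.0, 407.0, 119.0]]
tall behind 34 648.3622769991691
scene rim [509.9 187.5] 120 2.3
canister [[533.0, 341.0, 94.0], [561.0, 376.0, 102.0], [635.0, 407.0, 119.0]]
tall behind 33 643.3101896240877
```

View pics/s4.png

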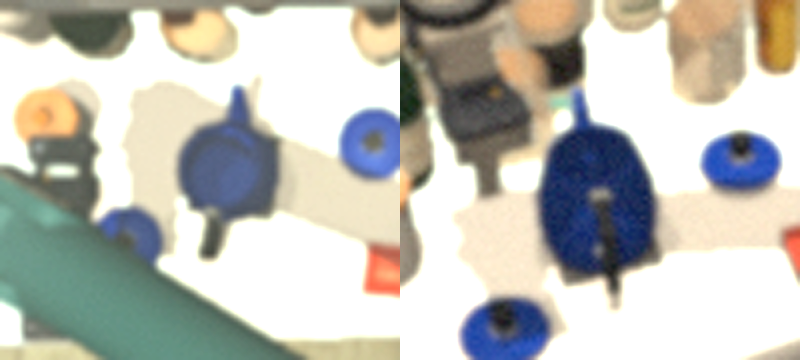

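The pot stands near the coaster's centre: I get (512,187) for the pot against (512,185) for the coaster. The target lid is at top crop (130,238), below the open gripper. I lower onto its knob.

>>> step_arm --increments "60 2 1 15 0; 60 0 0 25 0; 60 0 0 25 0; 60 0 0 25 0; 60 0 0 25 0; 60 0 0 25 0; 60 0 0 20 0; 60 0 0 15 0; 60 0 0 10 0; 60 0 0 8 0; 60 0 0 5 0; 60 0 0 1 0; 60 0 0 0 0; 60 0 0 0 0"

```text
time_s: 18.1
position: [435.7, 305.8, 23.6]
tool_rot: [3.141, -0.001, 1.539]
ft_force: [-0.7, 0.0, -0.3]
grip_width: 59.9
finger_force: 0.0
```

>>> step_arm --increments "0 0 0 0 0; 0 0 0 0 0; 0 0 0 0 0; 0 0 0 0 0; 0 0 0 0 0; 0 0 0 0 0; 0 0 0 0 0" --squeeze 15

```text
time_s: 18.8
position: [435.4, 305.5, 23.1]
tool_rot: [3.141, 0.0, 1.539]
ft_force: [1.0, 0.0, 0.8]
grip_width: 22.4
finger_force: 15.0
```

>>> step_arm --increments "0 0 0 -4 0; 0 0 0 -8 0; 0 0 0 -15 0; 0 0 0 -20 0; 0 0 0 -20 0; 0 0 0 -20 0; 0 0 0 -20 0; 0 0 0 -20 0; 0 0 0 -20 0; 0 0 0 -10 0; 0 0 0 -5 0; 0 0 0 0 0" --squeeze 25

```text
time_s: 20.0
position: [435.4, 305.5, 185.5]
tool_rot: [3.141, -0.0, 1.539]
ft_force: [0.2, 0.6, -0.4]
grip_width: 22.4
finger_force: 25.0
```

>>> step_arm --increments "0 -5 3 0 0; 0 -10 6 0 0; 0 -12 8 0 0; 0 -12 8 0 0; 0 -12 8 0 0; 0 -12 8 0 0; 0 -12 8 0 0; 0 -12 8 0 0; 0 -12 8 0 0; 0 -10 6 0 0; 0 -5 2 0 0; 0 -2 0 0 0; 0 0 0 0 0; 0 0 0 0 0"

```text
time_s: 21.4
position: [504.2, 187.9, 185.2]
tool_rot: [3.142, -0.0, 1.54]
ft_force: [-0.1, 0.5, 0.9]
grip_width: 22.3
finger_force: 25.0
```

>>> step_arm --increments "0 -1 4 0 0; 0 0 4 0 0; 0 0 0 10 0; 0 0 0 10 0; 0 0 0 8 0; 0 0 0 0 0; 0 0 0 0 0"

```text
time_s: 22.1
position: [512.3, 186.2, 156.7]
tool_rot: [-3.141, -0.0, 1.539]
ft_force: [0.5, 0.0, -1.1]
grip_width: 21.8
finger_force: 25.0
```

Run:
```python
from cell import bot
from h import *
from scipy.optimize import least_squares
p=bot.get_obs()['position'];print(p.round(1));im=[]
for n in('top','scene'):
    c=bot.camera(n);P=cloud(c);I=c['img'].astype(int)
    w=((I[...,2]-I[...,0])>15)&(np.hypot(P[...,0]-512,P[...,1]-186)<62)
    zf=p[2]-23+10;q=P[w&(abs(P[...,2]-zf)<12)]
    print(n,len(q),np.percentile(q,[2,50,98],axis=0).round(0).tolist())
    u,v=(200,195) if n=='top' else (195,215)
    a=c['img'][v-45:v+45,u-50:u+50];im.append(cv2.resize(a,None,fx=4,fy=4,interpolation=cv2.INTER_CUBIC))
cv2.imwrite('pics/s5.png',cv2.convertScaleAbs(np.hstack(im)[:,:,::-1],alpha=1.7))
```

```text
[512.3 186.2 156.7]
top 8 [[533.0, 152.0, 138.0], [540.0, 158.0, 146.0], [548.0, 165.0, 153.0]]
scene 202 [[472.0, 152.0, 140.0], [496.0, 196.0, 149.0], [542.0, 224.0, 154.0]]
```

View pics/s5.png

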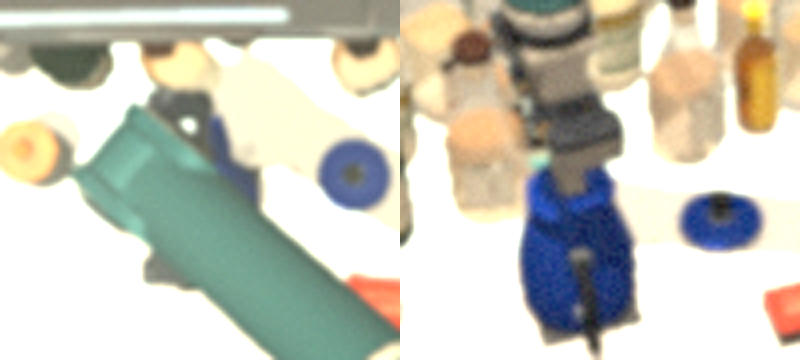

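The lid is held level above the mouth, and its edges line up with the rim around scene crop (570,190). I lower it slowly.

>>> step_arm --increments "0 0 0 6 0; 0 0 0 6 0; 0 0 0 4 0; 0 0 0 2 0; 0 0 0 2 0; 0 0 0 1 0; 0 0 0 1 0; 0 0 0 1 0; 0 0 0 0 0" --squeeze 15

```text
time_s: 23.1
position: [512.5, 186.0, 134.0]
tool_rot: [-3.142, 0.0, 1.539]
ft_force: [0.0, -0.3, -0.4]
grip_width: 22.6
finger_force: 15.0
```

>>> step_arm --increments "0 0 0 1 0; 0 0 0 1 0; 0 0 0 0 0"

```text
time_s: 23.4
position: [512.5, 186.0, 131.9]
tool_rot: [-3.141, 0.0, 1.539]
ft_force: [0.3, -0.1, -0.7]
grip_width: 22.5
finger_force: 15.0
```

>>> step_arm --increments "0 0 0 1 0; 0 0 0 0.5 0; 0 0 0 0 0"

```text
time_s: 23.7
position: [512.5, 186.0, 130.5]
tool_rot: [-3.141, 0.0, 1.539]
ft_force: [0.2, 0.5, -0.5]
grip_width: 22.4
finger_force: 15.0
```

>>> step_arm --increments "0 0 0 0.5 0; 0 0 0 0 0"

```text
time_s: 23.9
position: [512.6, 186.0, 130.1]
tool_rot: [3.142, 0.0, 1.539]
ft_force: [0.8, -0.4, -1.7]
grip_width: 22.2
finger_force: 15.0
```

>>> step_arm --increments "0 0 0 0.5 0; 0 0 0 0.5 0; 0 0 0 0 0"

```text
time_s: 24.2
position: [512.6, 186.2, 129.8]
tool_rot: [3.141, 0.0, 1.539]
ft_force: [-2.0, -1.6, 5.6]
grip_width: 22.8
finger_force: 15.0
```

Contact came at the expected height of about 130 mm, so I release and retreat.

>>> step_arm --increments "24 0 0 0 0; 28 0 0 0 0; 40 0 0 0 0; 50 0 0 0 0; 50 0 0 0 0; 50 0 0 -10 0; 50 0 0 -20 0; 50 0 0 -30 0; 50 0 0 -30 0; 50 0 -15 0 0; 50 0 -30 0 0; 50 15 -30 0 0; 50 20 0 0 0; 50 20 0 0 0; 50 20 0 0 0; 50 20 0 0 0; 50 20 0 0 0; 50 0 0 0 0; 50 0 0 0 0"

```text
time_s: 26.1
position: [441.0, 303.4, 219.3]
tool_rot: [-3.142, 0.0, 1.54]
ft_force: [0.5, 0.1, 0.5]
grip_width: 50.3
finger_force: 0.0
```

Run:
```python
from cell import bot
from h import *
print(bot.get_obs()['position'].round(1));im=[]
for n in('top','scene'):
    c=bot.camera(n);P=cloud(c);I=c['img'].astype(int)
    r=np.hypot(P[...,0]-512,P[...,1]-186)
    k=P[(r<30)&(abs(P[...,2]-145)<12)&(I.max(2)<110)];print(n,'knob',k.mean(0).round(1) if len(k) else 0,len(k))
    w=((I[...,2]-I[...,0])>15)&(r<50);q=P[w&(P[...,2]>108)&(P[...,2]<135)]
    A=np.c_[q[:,:2],np.ones(len(q))];s=np.linalg.lstsq(A,q[:,2],rcond=None)[0];print('lid c',((q.min(0)+q.max(0))/2).round(1),q[:,2].mean().round(1),'slope',s[:2].round(3))
    u,v=(200,195) if n=='top' else (195,215)
    a=c['img'][v-45:v+45,u-50:u+50];im.append(cv2.resize(a,None,fx=4,fy=4,interpolation=cv2.INTER_CUBIC))
cv2.imwrite('pics/s6.png',cv2.convertScaleAbs(np.hstack(im)[:,:,::-1],alpha=1.7))
```

```text
[441.  303.4 219.3]
top knob [514.2 184.9 145.3] 29
lid c [513.7 185.6 121.4] 121.0 slope [0.003 0.013]
scene knob [508.7 187.2 144.9] 43
lid c [508.8 188.8 120.5] 120.5 slope [ 0.102 -0.024]
```

View pics/s6.png

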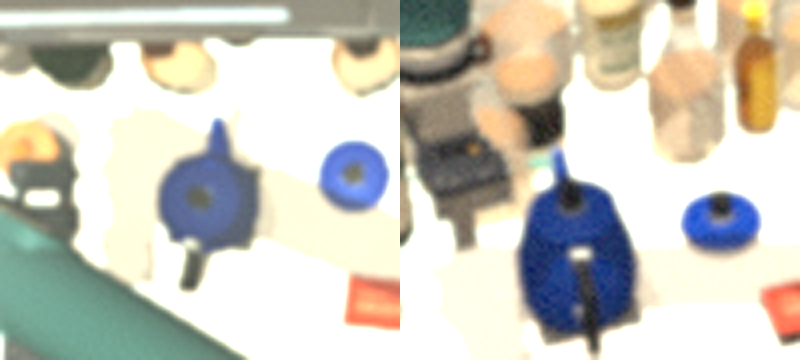

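The lid sits level and centred on the pot, with the knob at (514,185) against the rim centre at (514,186) in the same view. The robot is clear, so I hand in.

```bash
python3 -c "
from cell import bot
print(bot.sign_off())"
```

```text
the job is handed in; nothing more can be done
None
```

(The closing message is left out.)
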